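# Load a padlock into the indexing wheel and turn it one click

### The arm

A 6-joint arm with a two-finger parallel gripper is mounted at the origin on a cart in front of the work surface, level with it; the furniture and walls round the work are solid. World frame = base frame: x ahead of the robot, y to its left, z up, the work surface at z = 0. Lengths are in m, angles in rad, forces in N, time in s.
With the tool pointing down it reaches from about 0.275 to 0.725 m from the base axis. Payload 5.6 kg.
Tool frame: the origin (TCP) lies at the centre of the arm's flange, where the gripper is bolted on; the fingertips stand 173 mm ahead of it and the grasp point (between the pads) lies 155 mm ahead of it; z points along the fingers, y is the line along which they close (so a half turn about z gives the same grasp; the last joint's range is limited). The gripper opens to 85 mm and grips with 20 to 120 N. Pads are 22 mm wide; open, the fingers measure 114 mm over their backs; the gripper's body (76 mm by 85 mm) begins 54 mm behind the grasp point. The pads swing forward as they close: fully open they stand 13 mm farther back than shut.
Start: joints at [1.397, 0.255, 0.108, 0, -1.424, -0.285], TCP at [0.244, 0.493, 0.405] pointing down, gripper open.
Joint ranges: [-2.95, 2.95], [-1.21, 1.97], [-1.09, 1.5], [-2.87, 1.71], [-2.94, -0.07], [-3.05, 3.05]. Speed limits (rad/s): [2.57, 2.57, 3.14, 3.14, 3.14, 3.14].

### API

Orientations are given as a 3x3 rotation matrix whose columns are the frame's x, y, z axes.
In Python, from cell import get_obs, cams, close_job, silhouettes, pinpoint gives the robot as it stands.
- The arm moves only by the shell command python3 -m inch 'ROWS' [OPENING]. ROWS is JSON, a list of rows, each a list of 6 numbers: the shift along the tool's x, y, z in m, then the turn, a rotation vector about the tool's x, y, z in degrees. In form: [[tx, ty, tz, rx, ry, rz], ...]. A call has 1 to 10 rows; each row shifts and turns the commanded pose from where the row before left it, along the tool's axes as they then stand; what a row does not reach is not made up. A row lasts 1/12 s, in which the tool goes at most 41.7 mm and 7.16 degrees, less where a joint would pass 70% of its speed; a pose out of reach is approached as far as the arm can. A call with a gripper value outside its range is refused whole. OPENING is the finger opening in m, from 0 to 0.0854, set as the call begins (- or left out, the last holds). The fingers move at their own pace and stop on an object; the grip force is fixed at half the most. Time passes only in rows, so rows that do not move let the fingers close. It gives the time, the measured TCP pose, the force, the opening and the grip force at its end, in the units of the state.
- get_obs(): the state, without advancing time (a new reading comes with each control period).
- cams.read_camera(name): name is "scene" or "top" or "wrist"; returns the picture (480x640x3 uint8, red, green, blue); there is no depth.
- cams.camera_info(name): a dict with "vfov" (degrees; the focal length in pixels is half the picture's height over the tangent of half this angle, whatever the lens; pixels are square), "cx", "cy" (the principal point, pixels), "rvec" (rotation vector, rad) and "tvec" (3), from world to camera coordinates, as OpenCV has them. Camera axes: x right, y down, z forward; pixel columns grow to the right and rows downward; lengths in m; the calibration is good to about 2 mm. A picture is of the moment at which its call begins: read the wrist's pose just before it. camera_info takes no time and is no camera call; for the wrist camera it gives the pose at the moment of the call.
- close_job(): hands the job in; it is judged then, once.
Trained networks look in the newest picture that a camera, given by its name, has taken for a name from the list of things; names that differ only in an ending like _2 or _b are one class to them, and where a whole thing is asked for, a point or a joint stands for the part that bears it (a point fixed in the world has none). Each returns a list of dicts, best first, with "conf" (0 to 1); they miss things now and then, are a little off and sometimes report something else, mostly with a low value. They report only what shows in the picture. A call takes as long as a camera call. They do not tell look-alikes from the thing itself.
- silhouettes(camera, label): "mask" (480x640 bool, what is visible of it) and "bbox" ([centre column, centre row, width, height] in pixels, round what is visible of it).
- pinpoint(camera, label): "uv" ([column, row] in pixels: a listed point, or the origin of a listed thing).
The state is a dict: "t": time; "joint_positions": joint angles; "joint_vel": joint speeds; "effort": joint torques, N m; "eef_pos": TCP position; "tcp_rot": TCP orientation; "wrist_force": force on the tool from outside, world axes, zero at the start; "ft_torque": the same for the moment, N m; "grip_width": finger opening in m; "gripper_force": force on a finger pad.
Only numpy, scipy, OpenCV 4.12 (cv2) and the standard library are available. Lean on these libraries where they do the work, as an engineer would, in place of code of your own. Each camera call takes 0.05 s, during which the arm holds its last target. There are 200 camera calls.

### The job

Lay the steel padlock that lies loose on the bench in front of the leaning indexing wheel into the empty nest that stands at the pointer at the front of the wheel, flat on the nest's floor with its shackle towards the hub, and let go of it. Then turn the wheel by its upright handle post exactly one click clockwise (seen from above), so that the next empty nest comes to the pointer, and leave the wheel resting in that click with the padlock still fully down in its nest.

Things in the scene. Friction and masses are not known exactly. Their poses are not given: they have to be found in the camera images.
- padlock_body (a point): Centre of the body of the loose padlock, half-way up. Padlock of plain steel, lying on its back on the bench in front of the wheel, 61 mm long with its shackle; the body alone is 34 long (x) x 40 wide (y) x 18.4 mm thick (z), a plain block. Axes: x points to the shackle, y across the body, z up out of its face. 0.17 to 0.35 kg. Grasp it across its 40 mm sides.
- padlock_shackle (a point): Point in the middle of the same padlock's shackle, 38 mm from the centre of its body along x; axes as the body's.
- nest (a point): Middle of the floor of the nest to be loaded; it turns with the wheel. At the start it is the nearest and lowest nest, at the pointer. Axes: x points to the hub, z square to the wheel's face, out of it (it leans 25 deg from vertical, to the robot), y across. The nest holds the padlock body with 1.5 mm play on all sides between corner lips 9 mm high; on the hub side the middle 32 mm is open for the shackle. The padlock stands 9 mm out of the lips.
- hub (a point): Centre of the wheel, on its axis, at the height of the nest floors. Wheel: grey-painted disc, 192 mm across, 10 mm thick, with 6 nests 60 deg apart, their middles 68 mm from the axis; three of the others hold padlocks that are fastened. Axes turn with the wheel; z is the wheel's axis, leaning 25 deg from vertical to the robot. The hub cap stands 17 mm high.
- handle (a point): Grip point on the upright handle post, 45 mm above the wheel's face and 82 mm from the axis. The post is a round steel pin, 16 mm thick (19 mm at its top knob from 54 to 67 mm above the face), square to the face, on the right-hand side of the wheel (seen from the robot) at the start; it turns with the wheel. Axes as hub.
- wheel (a joint): Turn of the wheel in rad: 0 at the start, grows clockwise seen from above (the front goes to the left, the right-hand side comes to the front). A sprung roller clicks it into rest every 1.047 rad (60 deg): it resists with up to 0.25 N m (about 3 N at the post) up to half-way, then pulls the wheel on into the next click.
Mind the look-alikes: they are no part of the job. Of the things that look like the part that bears padlock_body, the larger one is meant.

How it is judged:
By the outcome, as a careful person would: the job done as asked, in the order asked, and still so for the second after the job is handed in, with the robot touching nothing.
It also fails if it takes over 58 s, if anything falls off the work surface, if the arm or the gripper's body presses on something with over 40 N, if the wrist force passes 120 N, or if a joint passes its speed limit or range.

## Working session

There is one attempt and no reset: what is moved stays moved. The work goes in short steps, Python scripts to look and compute and a shell command to move; the robot and the scene stay as the last step left them, time stands still between calls to the robot, and variables do not carry over. Pictures are saved under pics/ and viewed, at most 10 in all, crops included, and the job is handed in when it is done.

```bash
ls; mkdir -p pics
cat > h.py <<'E'
import numpy as np, cv2
from cell import get_obs, cams, close_job, silhouettes, pinpoint
def P(n):
    c=cams.camera_info(n); f=240/np.tan(np.radians(c['vfov'])/2)
    K=np.array([[f,0,c['cx']],[0,f,c['cy']],[0,0,1]]); R=cv2.Rodrigues(np.array(c['rvec'],float))[0]
    return K,R,np.array(c['tvec'],float).reshape(3)
def ray(n,uv):
    K,R,t=P(n); d=R.T@np.linalg.inv(K)@np.array([uv[0],uv[1],1.]); return -R.T@t,d/np.linalg.norm(d)
def proj(n,X):
    K,R,t=P(n); x=K@(R@np.array(X)+t); return x[:2]/x[2]
def atz(n,uv,z):
    o,d=ray(n,uv); return o+d*(z-o[2])/d[2]
def tri(obs):
    A=np.zeros((3,3));b=np.zeros(3)
    for n,uv in obs:
        o,d=ray(n,uv);M=np.eye(3)-np.outer(d,d);A+=M;b+=M@o
    X=np.linalg.solve(A,b); return X,[np.round(proj(n,X)-uv,1) for n,uv in obs]
def save(n,f):
    im=cams.read_camera(n); cv2.imwrite('pics/'+f,im[:,:,::-1]); return im
E
python3 - <<'E'
from h import *
a=save('scene','s1.png');b=save('top','t1.png')
for n in('scene','top'):
    print(n,cams.camera_info(n))
    for l in('padlock_body','padlock_shackle','nest','hub','handle'):
        print(l,[(np.round(d['uv'],1).tolist(),round(d['conf'],2)) for d in pinpoint(n,l)])
E
```

```text
pics
scene {'vfov': 47.17339131880826, 'cx': 322.6923395311984, 'cy': 238.65249803393073, 'rvec': array([ 2.36335464, -0.5746922 ,  0.21258559]), 'tvec': array([-0.45795139,  0.33691525,  0.74872821])}
padlock_body [([259.0, 255.7], 0.59), ([264.8, 296.0], 0.58)]
padlock_shackle [([274.4, 243.5], 0.93), ([281.9, 296.8], 0.77)]
nest []
hub [([419.0, 222.7], 0.9)]
handle [([274.4, 244.1], 0.41)]
top {'vfov': 53.23431677678627, 'cx': 316.7127917829821, 'cy': 241.34030628304654, 'rvec': array([ 2.14333854, -2.19264912,  0.12017435]), 'tvec': array([0.09104779, 0.5766949 , 0.9445916 ])}
padlock_body [([255.2, 287.6], 0.9), ([297.5, 298.2], 0.49)]
padlock_shackle [([251.1, 269.2], 0.71), ([307.2, 288.2], 0.6)]
nest [([346.4, 201.9], 0.98)]
hub [([347.3, 162.9], 0.89)]
handle [([391.0, 163.3], 0.57)]
```

View pics/s1.png

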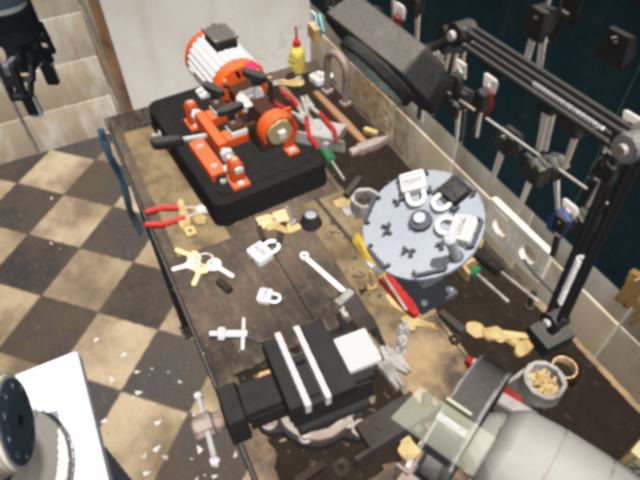

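View pics/t1.png

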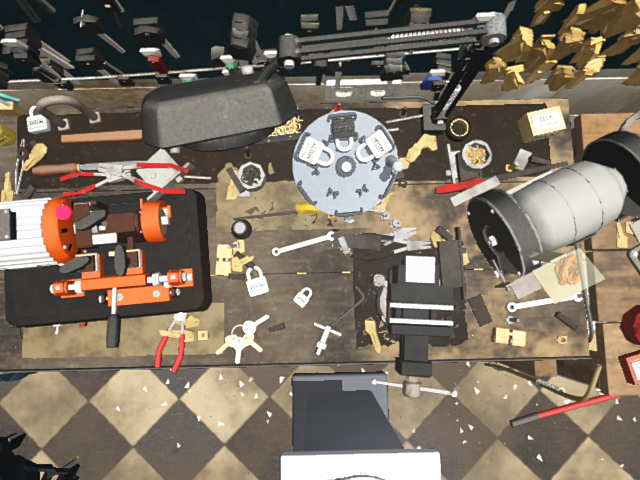

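The larger padlock is at top (256,284) / scene (262,251), and the small look-alike is at top (302,297). The wheel hub is at top (347,163), with the front nest at about (346,202) and the post at (391,160). A lamp hangs to the left behind the wheel.

Run:
```python
from h import *
X,r=tri([('scene',(419,222.7)),('top',(347.3,162.9))]);print('hub',X,r)
B,r=tri([('scene',(259,255.7)),('top',(255.2,287.6))]);print('body',B,r, atz('top',(255.2,287.6),.0092))
S,r=tri([('scene',(274.4,243.5)),('top',(251.1,269.2))]);print('sh',S,r, atz('top',(251.1,269.2),.0092))
c,s=np.cos(np.radians(25)),np.sin(np.radians(25))
# ax leaning to robot
for yaw in(np.arctan2(X[1],X[0]),0):
    rad=np.array([np.cos(yaw),np.sin(yaw),0]); n=-s*rad+[0,0,c]; xn=c*rad+[0,0,s]; y=np.cross(n,xn)
    N=X-.068*xn; H=X-.082*y+.045*n
    print(yaw,'nest',N,proj('top',N),proj('scene',N),'handle',H,proj('top',H),proj('scene',H))
o,d=ray('top',(346.4,201.9));print('nest ray at plane',o+d*(-(n@(o-X))/(n@d)))
# lamp
print('lamp', tri([('scene',(445,95)),('top',(290,112))]), tri([('scene',(335,8)),('top',(145,140))]))
for f,n,b,k in(('w1','top',(270,90,170,150),4.5),):
    im=cv2.imread('pics/t1.png');x,y0,w,h=b;cv2.imwrite('pics/w1.png',cv2.resize(im[y0:y0+h,x:x+w],(680,600),interpolation=2))
o=get_obs();print(o['tcp_rot'],o['eef_pos'],o['t'])
```

```text
hub [0.70071961 0.02236291 0.15966181] [array([ 3.1, -0.7]), array([-1.1,  2.5])]
body [ 0.48873808  0.20815351 -0.0041759 ] [array([-0.3,  0. ]), array([ 0.1, -0.3])] [0.48798303 0.20667585 0.0092    ]
sh [0.52557081 0.21589023 0.00313541] [array([ 0.5, -0.1]), array([-0.1,  0.4])] [0.52606232 0.21480428 0.0092    ]
0.031903378068122434 nest [0.63912204 0.02039707 0.13092377] [347.29730872 202.19591179] [387.29033346 248.80572177] handle [ 0.6843271  -0.06020199  0.20044566] [396.31849856 167.44820715] [449.54563742 244.39413561]
0 nest [0.63909068 0.02236291 0.13092377] [346.2316793  202.23622831] [386.60713768 247.95657469] handle [ 0.68170179 -0.05963709  0.20044566] [396.05069055 168.95720673] [447.76533546 244.77809802]
nest ray at plane [0.63966163 0.02205278 0.13119001]
lamp (array([0.75495023, 0.10748938, 0.31758028]), [array([-10.4,   2.4]), array([ 4.5, -9.3])]) (array([0.68738004, 0.30288184, 0.38093155]), [array([-3.8,  0.7]), array([ 1.6, -4.1])])
[[ 8.96608915e-01 -4.42823274e-01 -2.11261317e-05]
 [-4.42823275e-01 -8.96608912e-01 -7.61688737e-05]
 [ 1.47874721e-05  7.76488340e-05 -9.99999997e-01]] [0.24354501 0.49312657 0.40465755] 0.6
```

View pics/w1.png

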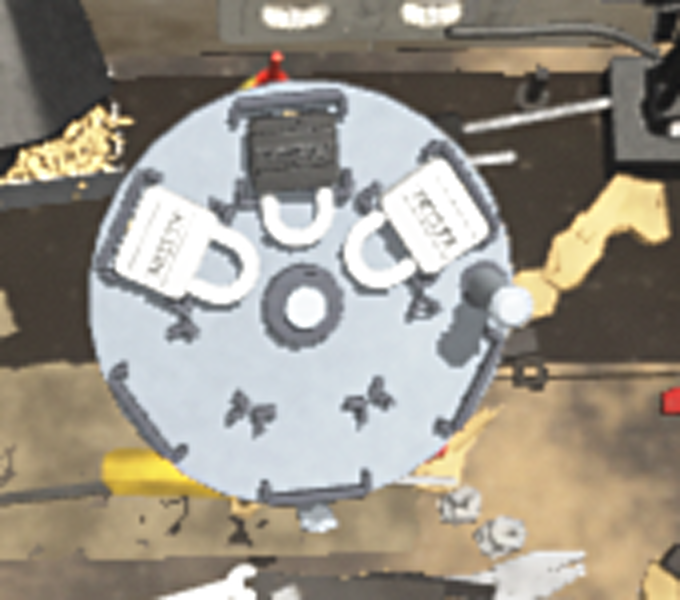

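```bash
python3 -m inch '[[0.034,0.0148,0,0,0,0],[0.034,0.0148,0,0,0,0],[0.034,0.0148,0,0,0,0],[0.034,0.0148,0,0,0,0],[0.034,0.0148,0,0,0,0],[0.034,0.0148,0,0,0,0],[0.034,0.0148,0,0,0,0],[0.034,0.0148,0,0,0,0],[0.034,0.0148,0,0,0,0],[0.034,0.0148,0,0,0,0]]' 0.0854; python3 -m inch '[[0,0,0.018,0,0,-6.4],[0,0,0.018,0,0,-6.4],[0,0,0.018,0,0,-6.4],[0,0,0.018,0,0,-6.4],[0,0,0.018,0,0,-6.4],[0,0,0.018,0,0,-6.4],[0,0,0,0,0,0],[0,0,0,0,0,0]]'
cat > look.py <<'E'
from h import *
import sys
o=get_obs();print(o['t'],o['eef_pos'],o['joint_positions'].round(2) if hasattr(o['joint_positions'],'round') else o['joint_positions'])
print(np.round(o['tcp_rot'],3))
save('wrist',sys.argv[1])
for l in sys.argv[2:]: print(l,[(np.round(d['uv'],1).tolist(),round(d['conf'],2)) for d in pinpoint('wrist',l)])
E
python3 look.py a1.png padlock_body padlock_shackle
python3 - <<'E'
from h import *
for l in('padlock_body',):
  for d in silhouettes('wrist',l):
    m=d['mask'].astype(np.uint8); c=max(cv2.findContours(m,0,2)[0],key=cv2.contourArea)
    print(d['conf'],d['bbox'],m.sum()); 
    Q=np.array([atz('wrist',p,.0184)[:2]*1000 for p in c[:,0]],np.float32); print(cv2.minAreaRect(Q))
for l,z in(('padlock_body',.0092),('padlock_shackle',.0092)):
    for d in pinpoint('wrist',l): print(l,d['conf'],atz('wrist',d['uv'],z))
E
```

```text
t: 1.43
eef_pos: [0.4837, 0.2082, 0.405]
tcp_rot: [[0.897, -0.443, 0.001], [-0.443, -0.897, 0.0], [0.0, -0.001, -1.0]]
wrist_force: [0.7, 0.3, -0.1]
grip_width: 0.0855
gripper_force: 0.0
t: 2.1
eef_pos: [0.4828, 0.2097, 0.2964]
tcp_rot: [[0.978, 0.207, -0.001], [0.207, -0.978, -0.001], [-0.001, 0.001, -1.0]]
wrist_force: [-0.1, 0.2, 1.0]
grip_width: 0.0852
gripper_force: 0.0
2.1 [0.48280553 0.20973011 0.29644842] [ 0.71  0.27 -0.16  0.   -1.15  1.07]
[[ 0.978  0.207 -0.001]
 [ 0.207 -0.978 -0.001]
 [-0.001  0.001 -1.   ]]
padlock_body [([334.0, 227.2], 0.91), ([447.6, 289.5], 0.86)]
padlock_shackle [([477.6, 267.9], 0.93), ([332.7, 171.1], 0.9)]
0.89 [456.2, 283.3, 60.6, 44.2] 1452
((471.23468017578125, 115.41504669189453), (29.297643661499023, 38.04269790649414), 49.036014556884766)
0.7 [335.4, 210.8, 67.1, 90.8] 3984
((502.60986328125, 207.417724609375), (58.648807525634766, 40.68689727783203), 14.589082717895508)
padlock_body 0.91 [0.48980301 0.20515178 0.0092    ]
padlock_body 0.86 [0.46215607 0.11640093 0.0092    ]
padlock_shackle 0.93 [0.48204876 0.10071655 0.0092    ]
padlock_shackle 0.9 [0.52623734 0.21406271 0.0092    ]
```

View pics/a1.png

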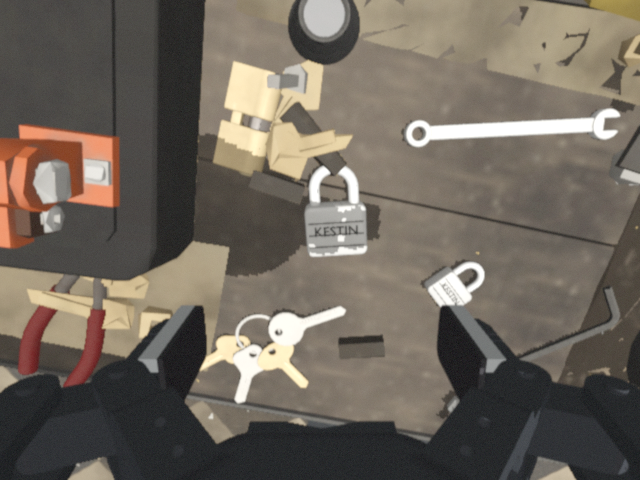

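The wrist view shows the KESTIN padlock at (335,215) as the larger one, and the small one at (455,283). The padlock's yaw is about 14°, and its sides are free for the fingers.

```bash
python3 -m inch '[[0.0057,0.0063,0.02,0,0,-2],[0,0,0.02,0,0,0],[0,0,0.02,0,0,0],[0,0,0.02,0,0,0],[0,0,0.018,0,0,0],[0,0,0.012,0,0,0],[0,0,0.008,0,0,0],[0,0,0,0,0,0]]'; python3 -m inch '[[0,0,0,0,0,0],[0,0,0,0,0,0],[0,0,0,0,0,0],[0,0,0,0,0,0],[0,0,0,0,0,0],[0,0,0,0,0,0],[0,0,0,0,0,0],[0,0,0,0,0,0]]' 0.03;python3 look.py a2.png padlock_body padlock_shackle
```

```text
t: 3.07
eef_pos: [0.4894, 0.2047, 0.1775]
tcp_rot: [[0.97, 0.243, -0.002], [0.243, -0.97, -0.001], [-0.002, 0.001, -1.0]]
wrist_force: [-0.8, -0.5, -0.3]
grip_width: 0.0854
gripper_force: 0.0
t: 3.73
eef_pos: [0.4902, 0.2051, 0.1801]
tcp_rot: [[0.97, 0.244, 0.002], [0.244, -0.97, 0.001], [0.002, -0.0, -1.0]]
wrist_force: [-1.1, -0.7, 5.9]
grip_width: 0.0383
gripper_force: 61.2
3.7333 [0.49023012 0.20509699 0.18005415] [ 0.69  0.4  -0.3   0.   -0.86  1.13]
[[ 0.97   0.244  0.002]
 [ 0.244 -0.97   0.001]
 [ 0.002 -0.    -1.   ]]
padlock_body [([512.8, 417.3], 0.75), ([322.6, 318.9], 0.59)]
padlock_shackle [([322.1, 224.4], 0.89), ([561.0, 388.6], 0.71)]
```

View pics/a2.png

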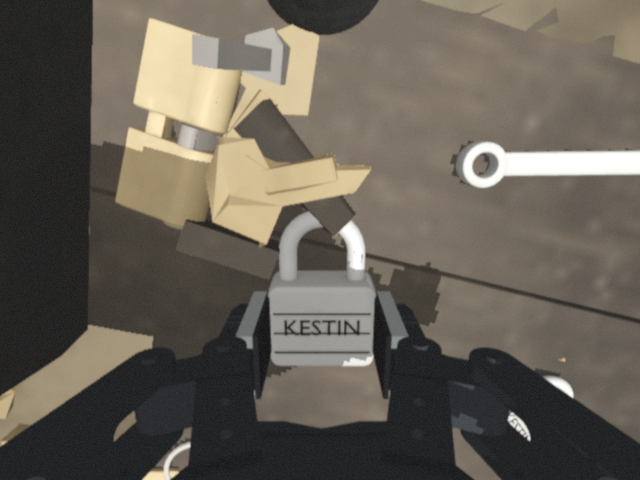

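The padlock sits between the pads at (322,320), with the shackle forward as wanted.

```bash
python3 -m inch '[[0,0,-0.01,0,0,0],[0,0,-0.02,0,0,0],[0,0,-0.03,0,0,0],[0,0,-0.03,0,0,0],[0,0,-0.03,0,0,0],[0,0,-0.03,0,0,0],[0,0,-0.02,0,0,4],[0,0,-0.01,0,0,5],[0,0,0,0,0,4]]';python3 -m inch '[[-0.002,0.015,0,0,2,0],[-0.002,0.022,0,0,2,0],[-0.002,0.024,0,0,3,0],[-0.002,0.024,0,0,3,0],[-0.002,0.024,0,0,3,0],[-0.002,0.024,0,0,3,0],[-0.002,0.022,0,0,3,0],[0,0.018,0,0,3,0],[0,0.01,0,0,3,0],[0,0,0,0,0,0]]'
python3 look.py a3.png padlock_body padlock_shackle nest hub handle
```

```text
t: 4.63
eef_pos: [0.4899, 0.205, 0.3625]
tcp_rot: [[1.0, 0.015, 0.005], [0.015, -1.0, 0.003], [0.005, -0.003, -1.0]]
wrist_force: [0.4, -0.3, -1.5]
grip_width: 0.0386
gripper_force: 60.6
t: 5.47
eef_pos: [0.4779, 0.0197, 0.3567]
tcp_rot: [[0.906, 0.017, 0.423], [0.015, -1.0, 0.007], [0.423, 0.0, -0.906]]
wrist_force: [-0.6, -0.2, -2.5]
grip_width: 0.0379
gripper_force: 60.7
5.4667 [0.4779085  0.01967729 0.35668804] [ 0.43 -0.01 -0.47  0.26 -0.73  1.  ]
[[ 0.906  0.017  0.423]
 [ 0.015 -1.     0.007]
 [ 0.423  0.    -0.906]]
padlock_body [([323.6, 319.9], 0.56)]
padlock_shackle [([319.6, 226.8], 0.9)]
nest [([325.3, 164.2], 0.63)]
hub [([320.2, 42.6], 0.65)]
handle [([508.8, 6.6], 0.81), ([322.6, 316.6], 0.25)]
```

View pics/a3.png

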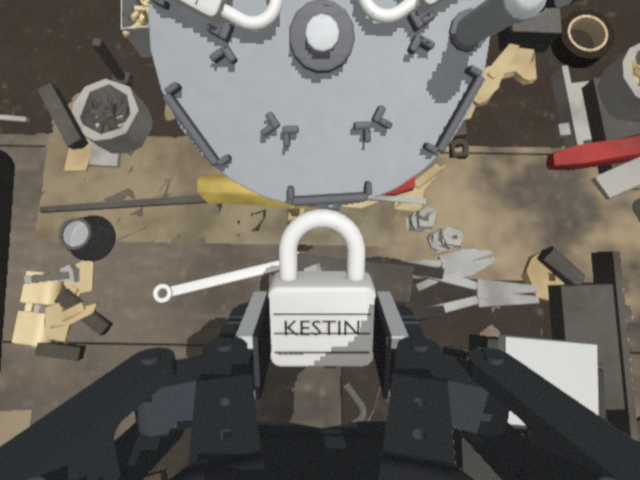

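The padlock is held square at (323,320), shackle up the picture. The empty nest lies ahead: its outer wall is at (330,193), the hub-side lips are near (285,132) and (370,126), the hub is at (321,33) and the post is at top right.

```bash
cat > fit.py <<'E'
from h import *
from scipy.optimize import least_squares
def geo(p):
    X=np.array(p[:3]);yaw,phi=p[3],p[4]; s,c=np.sin(np.radians(25)),np.cos(np.radians(25))
    rad=np.array([np.cos(yaw),np.sin(yaw),0]); n=-s*rad+[0,0,c]; x=c*rad+[0,0,s]; y=np.cross(n,x)
    return X,n,x,y
def pts(p):
    X,n,x,y=geo(p); f=p[4]
    return dict(hub=X,nest=X-.068*x,handle=X+.082*(-np.cos(f)*y+np.sin(f)*x)+.045*n)
def fit(obs):
    def r(p):
        q=pts(p); e=[]
        for n,l,uv,w in obs: e+=list(w*(proj(n,q[l])-uv))
        return np.array(e+[p[3]*100])   # weak prior yaw 0
    s=least_squares(r,[.7,.022,.16,0,0],loss='soft_l1',x_scale=[.01,.01,.01,.1,.1]); return s.x,s.fun
E
python3 - <<'E'
from fit import *
obs=[('scene','hub',(419,222.7),1),('top','hub',(347.3,162.9),1),('top','nest',(346.4,201.9),1.5),
('wrist','nest',(325.3,164.2),1),('wrist','hub',(320.2,42.6),1),('top','handle',(391,163.3),.3),('wrist','handle',(508.8,6.6),.5)]
p,f=fit(obs);print(p.round(4));q=pts(p)
for n,l,uv,w in obs: print(n,l,np.round(proj(n,q[l])-uv,1))
print(q)
o=get_obs();R=np.array(o['tcp_rot']);T=np.array(o['eef_pos'])
X,n,x,y=geo(p);Rg=np.c_[x,-y,-n]
goal=q['nest']+.180*n
print('goal in tool',R.T@(goal-T),'rotvec deg',np.degrees(cv2.Rodrigues(R.T@Rg)[0].ravel()))
# padlock in hand: body half-way up plane at .180-.0092 along tool z
for uv in((323.6,319.9),(319.6,226.8)):
    oo,d=ray('wrist',uv);a=R.T@(oo-T);b=R.T@d;print('inhand',a+b*((.1708-a[2])/b[2]))
# top-face edges (z=.1616)
for uv in((272,285),(372,285),(272,366),(372,366)):
    oo,d=ray('wrist',uv);a=R.T@(oo-T);b=R.T@d;print('top corner',a+b*((.1616-a[2])/b[2]))
# nest walls projected
for lx in(-.0185,.0185):
  for ly in(-.0215,.0215):
    print('nest corner',(lx,ly),proj('wrist',q['nest']+lx*x+ly*y).round(1))
E
```

```text
[0.7011 0.0256 0.156  0.0085 0.0856]
scene hub [ 1.8 -0.5]
top hub [-3.   2.9]
top nest [-1.7  0.5]
wrist nest [-0.2 -0.2]
wrist hub [ 6.4 -0. ]
top handle [2.8 1.6]
wrist handle [-0.8 -0.2]
{'hub': array([0.70110364, 0.02556651, 0.15604393]), 'nest': array([0.63947695, 0.02504137, 0.12730589]), 'handle': array([ 0.68913585, -0.05623824,  0.19979042])}
goal in tool [ 0.04770711 -0.00039344  0.09569708] rotvec deg [-0.28693319  0.03028675  0.59279257]
inhand [-0.00379493 -0.00084752  0.1708    ]
inhand [ 0.034182   -0.00234531  0.1708    ]
top corner [ 0.01490613 -0.01947838  0.1616    ]
top corner [0.01488817 0.01652831 0.1616    ]
top corner [-0.01855071 -0.02068409  0.1616    ]
top corner [-0.01856021  0.017696    0.1616    ]
nest corner (-0.0185, -0.0215) [358.9 194.2]
nest corner (-0.0185, 0.0215) [290.7 193.4]
nest corner (0.0185, -0.0215) [361.1 133.2]
nest corner (0.0185, 0.0215) [289.9 132.5]
```

Run:
```python
from h import *
im=cv2.imread('pics/a3.png');g=cv2.cvtColor(im,6)
m=((g<105)).astype(np.uint8); m[205:]=0
n,l,s,c=cv2.connectedComponentsWithStats(m,connectivity=4)
for i in range(1,n):
    if 60<s[i,4]<6000 and 150<c[i][0]<490: 
        k=cv2.findContours((l==i).astype(np.uint8),0,2)[0][0]; print(s[i],c[i].round(1),[np.round(v,1) for v in cv2.minAreaRect(k)])
cv2.imwrite('pics/c3.png',cv2.resize(im[0:220,200:480],(764,600),interpolation=2))
```

```text
[151   0  86  48 837] [201.4  19.9] [array([194.5,  13.8]), array([89.1, 27.8]), np.float64(30.1)]
[406   0  37  55 673] [420.1  25.9] [array([420.2,  25.9]), array([31.9, 59.7]), np.float64(12.0)]
[290  39  60  37 353] [315.7  64.4] [array([316.3,  59.9]), array([60.9, 28.6]), np.float64(13.3)]
[305  40  29  20 227] [317.4  52.2] [array([317.4,  51.3]), array([29.6, 16.2]), np.float64(14.5)]
[211  49  26  18 189] [223.5  58.7] [array([223.3,  59.3]), array([23.6, 16.5]), np.float64(30.3)]
[166  84  66  86 515] [197.3 129.5] [array([196.6, 128.5]), array([96.6, 22.6]), np.float64(54.6)]
[372 107  18  23 132] [379.1 121.1] [array([378.5, 119.8]), array([22.8, 13.5]), np.float64(60.6)]
[262 119  18  19 109] [270.  128.8] [array([269.9, 129.8]), array([12.6, 18. ]), np.float64(24.4)]
[353 123  17  20 121] [361.6 131.7] [array([361. , 132.5]), array([16., 19.]), np.float64(0.0)]
[281 130  17  19 112] [287.7 136.8] [array([286.5, 136.3]), array([12.5, 21.6]), np.float64(31.0)]
[287 182  83  23 256] [324.3 193.9] [array([327.7, 193.1]), array([18.1, 82.3]), np.float64(86.9)]
[384 182  30  14 170] [401.4 189.2] [array([399.3, 190.6]), array([ 8.5, 30.4]), np.float64(63.4)]
[ 75 192 132  13 761] [154.4 200.7] [array([140.5, 198. ]), array([131.,  12.]), np.float64(-0.0)]
[295 199  70   6 185] [329.6 202.3] [array([329.6, 202.7]), array([ 3.7, 69.2]), np.float64(86.9)]
```

View pics/c3.png

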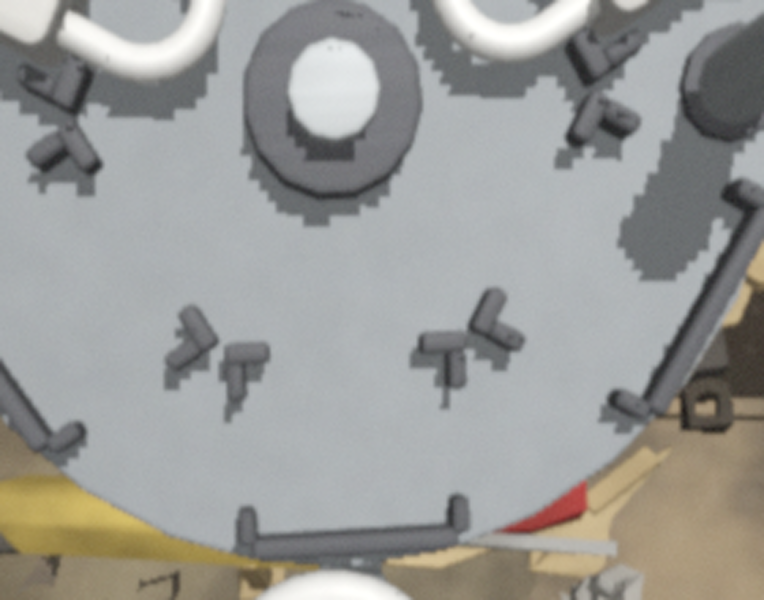

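The crop resolves the front nest's lips. The outer wall's corners are at crop (247,540) and (459,531), and the hub-side corners at (236,351) and (457,341). The nest is turned about 3° against the tool.

```bash
cat > fit2.py <<'E'
from fit import *
W=[(-.020,.023,(290.6,198)),(-.020,-.023,(368.3,194.7)),(.020,.023,(286.5,128.7)),(.020,-.023,(367.6,125))]
T=[('scene','hub',(419,222.7)),('top','hub',(347.3,162.9)),('top','nest',(346.4,201.9))]
def run(wt,dz=.0085):
    def r(p):
        X,n,x,y=geo(p);N=X-.068*x;e=[]
        for a,b,uv in W: e+=list(proj('wrist',N+a*x+b*y+dz*n)-uv)
        e+=list(.7*(proj('wrist',X+.015*n)-(322.1,35.9)))
        q=pts(p)
        for c,l,uv in T: e+=list(wt*(proj(c,q[l])-uv))
        return np.array(e)
    s=least_squares(lambda v:r(np.r_[v,.08]),[.7,.022,.16,0]); return np.r_[s.x,.08],r(np.r_[s.x,.08])
E
python3 - <<'E'
from fit2 import *
o=get_obs();R=np.array(o['tcp_rot']);Tt=np.array(o['eef_pos'])
for wt in(0,.3,1):
    p,f=run(wt);X,n,x,y=geo(p);Rg=np.c_[x,-y,-n];N=X-.068*x
    print(wt,p.round(4),f.round(1),'N',N.round(4));print('  goal in tool',(R.T@(N+.18*n-Tt)).round(4),np.degrees(cv2.Rodrigues(R.T@Rg)[0].ravel()).round(2))
print('cam in tool',(R.T@(ray('wrist',(320,240))[0]-Tt)).round(4))
E
```

```text
0 [0.7019 0.0279 0.1578 0.0709 0.08  ] [ 1.1  0.2 -0.9 -0.3  0.4  0.9 -1.2  0.7  0.7 -2.   0.  -0.  -0.   0.
 -0.  -0. ] N [0.6404 0.0235 0.129 ]
  goal in tool [0.0493 0.0059 0.0946] [ 1.22  0.03 -2.65]
0.3 [0.7019 0.0278 0.1576 0.0699 0.08  ] [ 1.1  0.1 -0.9 -0.3  0.5  0.9 -1.1  0.8  0.8 -1.9  0.5 -0.7 -1.3  0.7
 -0.3 -0.1] N [0.6405 0.0235 0.1289]
  goal in tool [0.0493 0.0058 0.0947] [ 1.2   0.03 -2.6 ]
1 [0.7022 0.0272 0.1569 0.0624 0.08  ] [ 1.1 -0.3 -1.1 -0.1  1.1  0.7 -0.8  1.2  1.6 -1.6  1.9 -1.8 -3.9  2.2
 -0.8 -0.2] N [0.6407 0.0234 0.1281]
  goal in tool [0.0492 0.0054 0.0955] [ 1.02  0.03 -2.2 ]
cam in tool [ 0.0693 -0.0015  0.0307]
```

```bash
python3 -m inch '[[0.006,0.001,0.006,0,0,0],[0.009,0.0014,0.011,0,0,0],[0.009,0.0014,0.011,0,0,0],[0.009,0.0014,0.011,0,0,0],[0.009,0.0012,0.011,0,0,0],[0.009,0.001,0.01,0,0,0],[0,0,0,1.0,0,-2.6],[0,0,0,0,0,0],[0,0,0,0,0,0]]'
python3 look.py a4.png padlock_body padlock_shackle hub
python3 - <<'E'
import cv2
im=cv2.imread('pics/a4.png');cv2.imwrite('pics/c4.png',cv2.resize(im[130:430,140:500],(720,600),interpolation=2))
E
```

```text
t: 6.52
eef_pos: [0.5518, 0.0158, 0.3236]
tcp_rot: [[0.905, 0.067, 0.421], [0.062, -0.998, 0.025], [0.422, 0.003, -0.907]]
wrist_force: [-0.1, 0.7, -1.8]
grip_width: 0.0383
gripper_force: 60.7
6.5167 [0.55180676 0.01582111 0.32363016] [ 0.35  0.16 -0.35  0.2  -0.65  1.16]
[[ 0.905  0.067  0.421]
 [ 0.062 -0.998  0.025]
 [ 0.422  0.003 -0.907]]
padlock_body [([319.4, 318.0], 0.85)]
padlock_shackle [([320.0, 222.7], 0.86)]
hub [([323.3, 142.7], 0.68)]
```

View pics/c4.png

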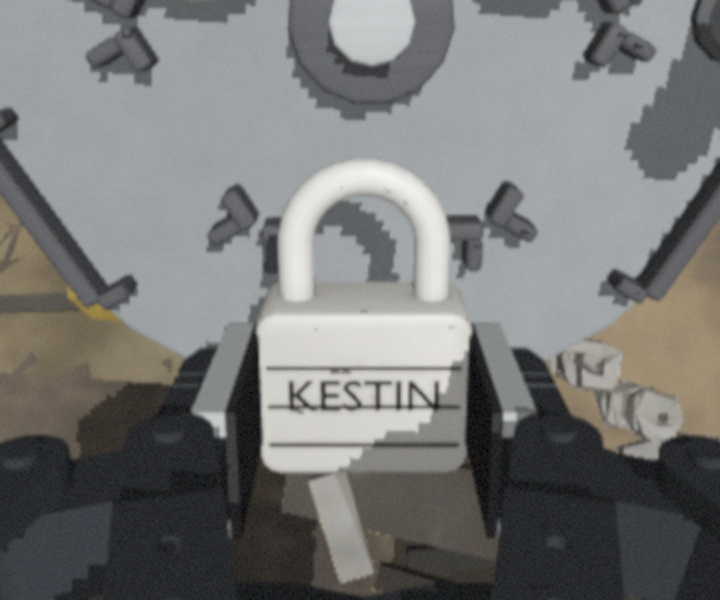

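The padlock is above the nest and nearly square to it. The lip centreline is at crop column 371 and the padlock's is at 364. I'll refit the wheel from the lips of the three empty nests.

```bash
cat > fit3.py <<'E'
from fit import *
L=[(0,.02,.023,(269,223)),(0,.02,-.023,(474,221)),
(1,.02,.023,(497,210)),(1,-.02,.023,(652,292)),(1,.02,-.023,(608,33)),
(-1,.02,-.023,(250,214)),(-1,-.02,-.023,(98,298)),(-1,.02,.023,(128,37))]
o=get_obs();R=np.array(o['tcp_rot']);T=np.array(o['eef_pos'])
def model(p,dz=.0085):
    X,n,x,y=geo(p);out=[]
    for k,a,b,uv in L:
        t=k*np.pi/3+p[4]; # nest k direction from hub: rotate -x toward -y (right)
        xx=np.cos(t)*x+np.sin(t)*y; yy=np.cross(n,xx)
        out.append(X-.068*xx+a*xx+b*yy+dz*n)
    return out
def r(p): 
    e=[proj('wrist',q)-(140+uv[0]/2,130+uv[1]/2) for q,(k,a,b,uv) in zip(model(p),L)]
    X,n,x,y=geo(p); e.append(.5*(proj('wrist',X+.015*n)-(325.5,140.5)))
    return np.array(e)
E
python3 - <<'E'
from fit3 import *
print(P('wrist')[0])
for free in(0,1):
    s=least_squares(lambda v:np.r_[r(np.r_[v[:4],v[4]*free]).ravel(),v[4]*1e-3],[.7,.025,.157,.06,0.])
    p=np.r_[s.x[:4],s.x[4]*free];print(p.round(4));print(r(p).round(1).tolist())
    X,n,x,y=geo(p);x2=np.cos(p[4])*x+np.sin(p[4])*y;y2=np.cross(n,x2);N=X-.068*x2
    print('N',N.round(4),'goal in tool',(R.T@(N+.18*n-T)).round(4),np.degrees(cv2.Rodrigues(R.T@np.c_[x2,-y2,-n])[0].ravel()).round(2))
for nm,uv,z in(('topR hub',(470,318),.1616),('topL hub',(258,318),.1616),('topL rim',(262,470),.1616),('botL hub',(270,284),.180),('botR hub',(462,284),.180)):
    oo,d=ray('wrist',(140+uv[0]/2,130+uv[1]/2));a=R.T@(oo-T);b=R.T@d;print(nm,(a+b*((z-a[2])/b[2])).round(4))
E
```

```text
[[391.30881879   0.         321.50837066]
 [  0.         391.30881879 240.77334129]
 [  0.           0.           1.        ]]
[0.7005 0.0255 0.1579 0.0817 0.    ]
[[2.4, 3.1], [-1.4, 2.7], [2.5, -0.5], [-4.1, -2.1], [3.1, -0.9], [-3.8, -0.6], [1.9, -1.2], [-0.8, 0.2], [0.0, -1.3]]
N [0.639  0.0205 0.1291] goal in tool [-0.0026  0.0022  0.0341] [ 0.51 -0.01 -0.65]
[0.7005 0.0256 0.1579 0.0426 0.0387]
[[2.2, 3.0], [-1.7, 2.8], [2.3, -0.4], [-3.6, -1.7], [3.1, -1.2], [-3.9, -0.7], [2.4, -1.6], [-0.8, 0.6], [-0.5, -1.3]]
N [0.6391 0.0204 0.1291] goal in tool [-0.0026 -0.0007  0.0341] [-0.44 -0.02 -0.84]
topR hub [0.0134 0.0176 0.1616]
topL hub [ 0.0134 -0.0207  0.1616]
topL rim [-0.018  -0.0211  0.1616]
botL hub [ 0.013  -0.0206  0.18  ]
botR hub [0.013  0.0184 0.18  ]
```

```bash
python3 -m inch '[[0.0005,0.002,0.004,0,0,-0.6],[0,0,0.006,0,0,0],[0,0,0.005,0,0,0],[0,0,0.004,0,0,0],[0,0,0,0,0,0]]';python3 -m inch '[[0,0,0.003,0,0,0],[0,0,0.003,0,0,0],[0,0,0.002,0,0,0],[0,0,0,0,0,0]]'
python3 look.py a5.png padlock_body hub
python3 - <<'E'
import cv2
im=cv2.imread('pics/a5.png');cv2.imwrite('pics/c5.png',cv2.resize(im[180:400,200:464],(720,600),interpolation=2))
E
```

```text
t: 7.13
eef_pos: [0.5598, 0.0141, 0.3056]
tcp_rot: [[0.904, 0.077, 0.42], [0.073, -0.997, 0.025], [0.42, 0.008, -0.907]]
wrist_force: [-0.9, -0.6, -2.7]
grip_width: 0.038
gripper_force: 60.7
t: 7.47
eef_pos: [0.5632, 0.0144, 0.2993]
tcp_rot: [[0.904, 0.077, 0.421], [0.073, -0.997, 0.025], [0.422, 0.008, -0.907]]
wrist_force: [-0.2, 0.0, -1.9]
grip_width: 0.0383
gripper_force: 60.7
7.4667 [0.56318437 0.01435977 0.2992908 ] [ 0.34  0.2  -0.36  0.21 -0.59  1.16]
[[ 0.904  0.077  0.421]
 [ 0.073 -0.997  0.025]
 [ 0.422  0.008 -0.907]]
padlock_body [([320.9, 318.1], 0.56)]
hub [([320.5, 140.9], 0.81)]
```

View pics/c5.png

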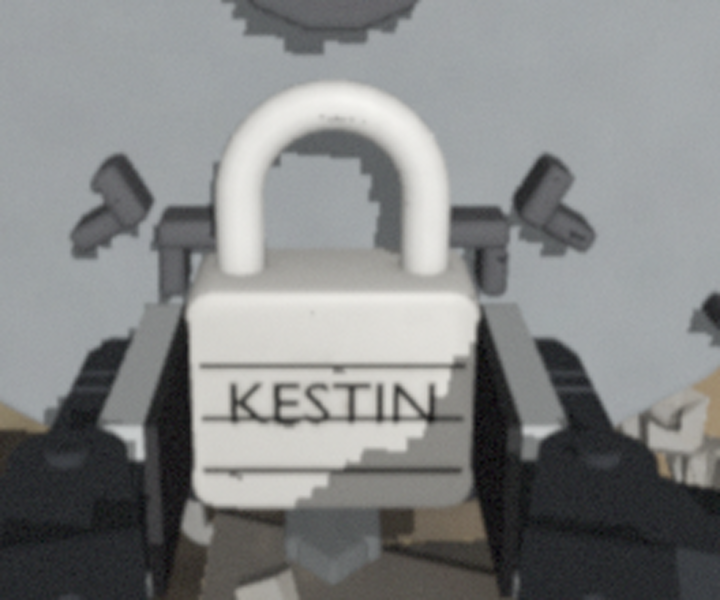

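The padlock is centred across the nest: legs at 172 and 493, shackle at 333. The fore-aft gap can't be read well from this view, so I'll feel gently downwards.

```bash
python3 -m inch '[[0,0,0.001,0,0,0],[0,0,0.001,0,0,0],[0,0,0.001,0,0,0],[0,0,0.001,0,0,0],[0,0,0.001,0,0,0],[0,0,0,0,0,0],[0,0,0,0,0,0]]'
python3 - <<'E'
import cv2
g=cv2.imread('pics/a5.png',0)
for c in(265,272,368,376): print(c,g[250:280,c].tolist())
E
```

```text
t: 8.2
eef_pos: [0.5651, 0.0144, 0.296]
tcp_rot: [[0.903, 0.077, 0.422], [0.073, -0.997, 0.026], [0.423, 0.008, -0.906]]
wrist_force: [-4.8, -0.3, 3.5]
grip_width: 0.0386
gripper_force: 64.3
265 [161, 161, 161, 159, 153, 118, 79, 66, 66, 64, 71, 90, 98, 104, 105, 103, 102, 101, 98, 93, 86, 86, 94, 95, 97, 94, 98, 97, 96, 96]
272 [162, 159, 158, 161, 151, 116, 77, 64, 65, 65, 75, 90, 103, 105, 106, 103, 106, 104, 96, 88, 85, 90, 110, 146, 161, 160, 155, 149, 140, 136]
368 [165, 166, 165, 165, 158, 122, 78, 64, 63, 67, 73, 85, 96, 104, 106, 105, 102, 103, 95, 95, 107, 144, 156, 152, 148, 149, 154, 158, 160, 161]
376 [168, 166, 166, 164, 156, 121, 79, 64, 62, 66, 75, 92, 103, 106, 108, 105, 104, 101, 98, 88, 74, 52, 49, 47, 46, 53, 54, 45, 49, 54]
```

Contact came at the lip height. The profile shows the lip top's rim edge at row 270 and the padlock edge at row 272, so the padlock is about 2 mm too far towards the hub. I'll back up, shift and retry.

```bash
python3 -m inch '[[0,0,-0.002,0,0,0],[0,0,-0.002,0,0,0],[-0.0018,0,0,0,0,0],[0,0,0.001,0,0,0],[0,0,0.001,0,0,0],[0,0,0.001,0,0,0],[0,0,0.001,0,0,0],[0,0,0.001,0,0,0],[0,0,0,0,0,0],[0,0,0,0,0,0]]'
python3 - <<'E'
from h import *
o=get_obs();R=np.array(o['tcp_rot']);print((R.T@o['wrist_force']).round(1),(R.T@o['ft_torque']).round(2))
im=save('wrist','a6.png');g=cv2.cvtColor(im,7)
for c in(265,376): print(c,g[250:280,c].tolist())
E
```

```text
t: 9.03
eef_pos: [0.5633, 0.0143, 0.2948]
tcp_rot: [[0.903, 0.077, 0.422], [0.073, -0.997, 0.025], [0.423, 0.008, -0.906]]
wrist_force: [-13.3, 0.9, 10.6]
grip_width: 0.0382
gripper_force: 62.5
[ -7.5  -1.8 -15.2] [ 0.94 -3.78 -0.12]
265 [160, 161, 159, 156, 132, 96, 71, 68, 63, 72, 82, 95, 100, 106, 105, 104, 105, 105, 99, 93, 77, 69, 78, 80, 81, 79, 83, 84, 80, 85]
376 [165, 166, 165, 157, 125, 86, 65, 64, 68, 67, 84, 99, 105, 105, 105, 105, 103, 101, 99, 84, 65, 56, 50, 50, 50, 47, 46, 42, 45, 46]
```

```bash
cat > f.py <<'E'
from h import *
o=get_obs();R=np.array(o['tcp_rot']);T=np.array(o['eef_pos']);R0=np.array([[.903,.077,.422],[.073,-.997,.025],[.423,.008,-.906]])
print('F tool',(R.T@o['wrist_force']).round(1),'M',(R.T@o['ft_torque']).round(2),'pos rel (mm)',(R0.T@(T-[.5633,.0143,.2948])*1000).round(1),'w',round(o['grip_width'],4))
E
Z='[0,0,0,0,0,0]'
python3 -m inch '[[0,0,-0.001,0,0,0],[0,0,0,0,0,0]]' >/dev/null; python3 f.py
python3 -m inch '[[-0.0015,0,0,0,0,0],[0,0,0,0,0,0],[0,0,0,0,0,0]]'>/dev/null; python3 f.py
python3 -m inch '[[-0.0015,0,0,0,0,0],[0,0,0,0,0,0],[0,0,0,0,0,0]]'>/dev/null; python3 f.py
python3 -m inch '[[0.002,0,0,0,0,0],[0.002,0,0,0,0,0],[0,0,0,0,0,0],[0,0,0,0,0,0]]'>/dev/null; python3 f.py
```

```text
F tool [-3.8 -0.7 -8.3] M [ 0.53 -2.6  -0.04] pos rel (mm) [ 0.3 -0.1 -0.1] w 0.0385
F tool [-0.4 -0.5 -5.1] M [ 0.15 -1.09  0.04] pos rel (mm) [-0.5 -0.1 -0.1] w 0.0381
F tool [ 3.9  0.7 -2.8] M [-0.03  0.03  0.01] pos rel (mm) [-1.7 -0.2 -0.1] w 0.0386
F tool [ -7.4  -2.5 -15.4] M [ 1.52 -3.75 -0.22] pos rel (mm) [-0.5 -0.1  0. ] w 0.0386
```

```bash
python3 -m inch '[[-0.001,0,-0.001,0,0,0],[-0.0007,0,-0.001,0,0,0],[0,0,-0.001,0,0,0],[0,0,0,0,0,0]]'>/dev/null; python3 f.py
python3 - <<'E'
from h import *
im=save('wrist','a7.png')
for l in('padlock_body','padlock_shackle','hub'): print(l,[(np.round(d['uv'],1).tolist(),round(d['conf'],2)) for d in pinpoint('wrist',l)])
a=cv2.imread('pics/a7.png');b=save('scene','s7.png')[:,:,::-1]
A=cv2.resize(a[215:385,235:405],(600,600),interpolation=2);
B=cv2.resize(b[205:305,345:445],(200,200),interpolation=2)
t=save('top','t7.png')[:,:,::-1];C=cv2.resize(t[160:235,310:385],(200,200),interpolation=2)
cv2.imwrite('pics/m7.png',np.hstack([A,np.vstack([B,C,C*0])]))
E
```

```text
F tool [ 0.1 -0.8  0.9] M [ 0.41 -0.98  0.02] pos rel (mm) [-1.  -0.  -2.1] w 0.0383
padlock_body [([320.2, 319.2], 0.58)]
padlock_shackle [([322.1, 225.0], 0.98)]
hub [([323.9, 133.5], 0.74)]
```

View pics/m7.png

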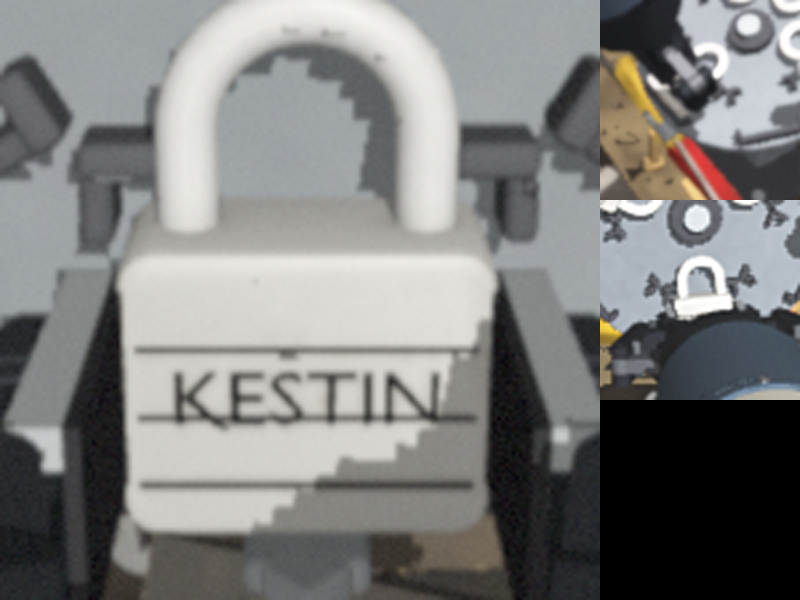

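The picture shows the padlock between the side lips, and its face is only about a padlock's stand-out above the lip tops. The earlier contact was therefore the nest floor. I'll set it down at the centred position and open part way.

```bash
python3 -m inch '[[0.0003,0,0.001,0,0,0],[0,0,0.001,0,0,0],[0,0,0.0005,0,0,0],[0,0,0,0,0,0],[0,0,0,0,0,0]]'>/dev/null; python3 f.py; python3 -m inch '[[0,0,0,0,0,0],[0,0,0,0,0,0],[0,0,0,0,0,0],[0,0,0,0,0,0]]' 0.054 | tail -2; python3 f.py
python3 - <<'E'
from h import *
save('wrist','a8.png')
for l in('padlock_body','padlock_shackle','hub'): print(l,[(np.round(d['uv'],1).tolist(),round(d['conf'],2)) for d in pinpoint('wrist',l)])
E
```

```text
F tool [-3.1  0.3 -3.8] M [ 0.14 -2.32 -0.09] pos rel (mm) [-0.6  0.1 -0.1] w 0.0383
grip_width: 0.0541
gripper_force: 0.0
F tool [-1.   0.4  0.1] M [-0.05 -1.28 -0.02] pos rel (mm) [ 0.2 -0.1 -0.2] w 0.0541
padlock_body [([319.9, 319.3], 0.62)]
padlock_shackle [([321.3, 229.2], 0.81)]
hub [([319.9, 138.6], 0.9)]
```

```bash
python3 -m inch '[[0,0,-0.005,0,0,0],[0,0,-0.01,0,0,0],[0,0,-0.02,0,0,0],[0,0,-0.025,0,0,0],[-0.01,0,-0.025,0,0,0],[-0.01,0,-0.015,0,0,0],[-0.01,0,0,0,0,0],[0,0,0,0,0,0]]'|tail -6
cat > chk.py <<'E'
from h import *
o=get_obs();R=np.array(o['tcp_rot']);T=np.array(o['eef_pos']);print(o['t'],T.round(4))
im=save('wrist','b1.png')
for l in('padlock_body','padlock_shackle','nest','hub','handle'): print(l,[(np.round(d['uv'],1).tolist(),round(d['conf'],2)) for d in pinpoint('wrist',l)])
for d in silhouettes('wrist','padlock_body'):
    m=d['mask'].astype(np.uint8);c=max(cv2.findContours(m,0,2)[0],key=cv2.contourArea);print(d['conf'],[np.round(v,1) for v in cv2.minAreaRect(c)],d['bbox'])
save('top','t8.png')
for l in('padlock_body','padlock_shackle','hub','handle'): print('top',l,[(np.round(d['uv'],1).tolist(),round(d['conf'],2)) for d in pinpoint('top',l)])
E
python3 chk.py
```

```text
t: 12.33
eef_pos: [0.492, 0.0093, 0.3742]
tcp_rot: [[0.903, 0.077, 0.424], [0.073, -0.997, 0.027], [0.424, 0.007, -0.905]]
wrist_force: [-1.2, -0.1, -1.2]
grip_width: 0.0541
gripper_force: 0.0
12.3333 [0.492  0.0093 0.3742]
padlock_body [([320.2, 199.8], 0.97)]
padlock_shackle [([321.3, 133.5], 0.56), ([492.8, 68.7], 0.34)]
nest []
hub [([322.8, 79.9], 0.57)]
handle [([493.0, 71.2], 0.69)]
0.96 [array([322.5, 176. ]), array([100.,  67.]), np.float64(90.0)] [323.2, 177.2, 66.0, 100.8]
top padlock_body [([346.7, 205.0], 0.71)]
top padlock_shackle [([346.1, 185.4], 0.84), ([308.5, 290.1], 0.48)]
top hub [([345.6, 163.9], 0.71)]
top handle [([391.6, 164.3], 0.67)]
```

```bash
cat > g.py <<'E'
from h import *
o=get_obs();R=np.array(o['tcp_rot']);T=np.array(o['eef_pos']);n=-R[:,2]
D=dict(body=((320.2,199.8),(346.7,205.0)),sh=((321.3,133.5),(346.1,185.4)),hub=((322.8,79.9),(345.6,163.9)),handle=((493,70.5),(391.6,164.3)))
Q={}
for k,(w,t) in D.items():
    Q[k],r=tri([('wrist',w),('top',t)]);print(k,Q[k].round(4),'tool',(R.T@(Q[k]-T)).round(4),r)
E
python3 g.py
python3 - <<'E'
from h import *
# brightness rows across lips on both sides of padlock
g=cv2.imread('pics/b1.png',0)
for r in(160,166,172,205,212,218): print(r,'L',g[r,268:300].tolist(),'R',g[r,346:378].tolist())
for c in(300,345): print(c,g[140:190,c].tolist())
print('rim',g[205:240,322].tolist())
E
```

```text
body [0.6348 0.0213 0.1267] tool [ 0.0243 -0.0027  0.2825] [array([-0.1,  0.1]), array([ 0., -0.])]
sh [0.6636 0.0235 0.1635] tool [ 0.066  -0.0024  0.2613] [array([-0.9,  0.4]), array([ 0.3, -0.1])]
hub [0.706  0.0239 0.1491] tool [0.0983 0.0003 0.2923] [array([ 2. , -0.6]), array([-0.7,  0.3])]
handle [ 0.6881 -0.0554  0.2003] tool [0.0979 0.0784 0.2363] [array([-6.1, -4.2]), array([1.8, 1.1])]
160 L [112, 108, 105, 98, 88, 89, 99, 116, 151, 169, 174, 172, 154, 121, 114, 118, 121, 122, 120, 117, 120, 122, 121, 123, 124, 123, 121, 132, 174, 208, 225, 236] R [236, 224, 199, 144, 116, 122, 122, 123, 121, 123, 122, 123, 122, 121, 122, 122, 121, 119, 124, 113, 105, 103, 102, 96, 90, 83, 80, 89, 101, 105, 112, 111]
166 L [127, 162, 171, 161, 157, 156, 157, 161, 171, 175, 164, 128, 103, 94, 102, 106, 111, 110, 97, 78, 82, 96, 99, 104, 99, 101, 102, 125, 167, 202, 221, 232] R [233, 223, 194, 138, 106, 102, 102, 104, 101, 99, 80, 67, 87, 101, 105, 104, 103, 128, 166, 175, 168, 142, 127, 126, 120, 114, 107, 105, 106, 106, 106, 107]
172 L [179, 179, 177, 177, 178, 178, 176, 176, 175, 177, 177
[... 1231 characters left out ...]
179, 179, 179]
300 [212, 219, 225, 229, 233, 236, 237, 239, 240, 241, 241, 241, 242, 242, 242, 242, 243, 243, 242, 242, 243, 242, 243, 242, 242, 240, 239, 239, 237, 234, 229, 218, 207, 215, 234, 241, 240, 236, 233, 229, 228, 228, 226, 225, 225, 224, 223, 223, 222, 214]
345 [208, 219, 228, 234, 236, 238, 238, 240, 242, 242, 243, 244, 242, 243, 243, 243, 243, 241, 241, 240, 240, 241, 241, 241, 241, 241, 241, 239, 238, 235, 230, 217, 203, 215, 236, 247, 250, 250, 249, 248, 247, 247, 246, 246, 246, 246, 245, 243, 243, 235]
rim [200, 219, 222, 223, 223, 224, 223, 221, 224, 222, 214, 192, 167, 197, 216, 221, 221, 221, 221, 218, 211, 192, 144, 91, 73, 82, 91, 111, 135, 128, 105, 104, 125, 135, 140]
```

The padlock is seated: its body centre is 9.8 mm above the floor level (9.2 mm nominal), and the lips are clear and symmetric on both sides. Next is the handle.

```bash
cat > hd.py <<'E'
from h import *
from scipy.optimize import least_squares
o=get_obs();R=np.array(o['tcp_rot']);T=np.array(o['eef_pos'])
R0=np.array([[.903,.077,.422],[.073,-.997,.025],[.423,.008,-.906]]);u,_,v=np.linalg.svd(R0);R0=u@v
T0=np.array([.5630,.0143,.2948])
hub=T0+R0@[.0655,0,.180]
f=lambda p,h=.045:hub+R0@[.082*np.sin(p),.082*np.cos(p),-h]
for nm,uv in(('wrist',(322.8,79.9)),('top',(345.6,163.9))): print('hub',nm,proj(nm,hub).round(1),uv)
s=least_squares(lambda p:np.r_[proj('wrist',f(p[0]))-(493,70.5),proj('top',f(p[0]))-(391.6,164.3)],[.1]);ph=s.x[0]
print('phi deg',np.degrees(ph),s.fun.round(1),f(ph).round(4),'base px',proj('wrist',f(ph,0)),'knob',proj('wrist',f(ph,.067)),'top base/knob',proj('top',f(ph,0)),proj('top',f(ph,.067)))
H=f(ph);e=R0@[np.sin(ph),np.cos(ph),0];t=R0@[-np.cos(ph),np.sin(ph),0];G=np.c_[e,t,R0[:,2]]
goal=H-.155*R0[:,2]
print('goal in tool now',(R.T@(goal-T)).round(4),np.degrees(cv2.Rodrigues(R.T@G)[0].ravel()).round(1),'in G',(G.T@(goal-T)).round(4))
E
python3 hd.py
python3 - <<'E'
from h import *
g=cv2.imread('pics/b1.png',0)
# handle blob rows in wrist picture
for r in range(20,110,10): print(r,g[r,440:560:4].tolist())
d=silhouettes('wrist','handle')
for q in d[:2]: print(q['conf'],np.round(q['bbox'],1))
E
```

```text
hub wrist [324.6  81.8] (322.8, 79.9)
hub top [345.6 166.9] (345.6, 163.9)
phi deg 0.3165051803618402 [ 2.5 -0.3  4.2  2.2] [ 0.6859 -0.0592  0.201 ] base px [463.10282121  80.82299841] knob [517.34813839  62.9308241 ] top base/knob [390.93516091 162.11740431] [398.32649881 168.79063932]
goal in tool now [0.0958 0.082  0.0796] [ 0.   0.1 89.7] in G [ 0.0825 -0.0953  0.0797]
20 [141, 138, 226, 229, 229, 163, 229, 230, 228, 115, 142, 139, 134, 146, 150, 153, 163, 170, 180, 184, 182, 110, 112, 112, 108, 37, 39, 42, 23, 26]
30 [131, 148, 116, 227, 228, 226, 200, 194, 57, 89, 95, 142, 141, 135, 129, 116, 25, 28, 109, 109, 112, 111, 109, 82, 28, 31, 39, 46, 41, 27]
40 [223, 223, 217, 188, 117, 174, 49, 108, 100, 165, 166, 63, 74, 59, 60, 32, 35, 89, 109, 111, 111, 102, 30, 27, 29, 37, 32, 27, 78, 125]
50 [109, 107, 108, 109, 111, 112, 114, 178, 181, 180, 169, 63, 65, 146, 182, 189, 202, 219, 218, 213, 205, 157, 90, 46, 49, 63, 101, 93, 99, 103]
60 [170, 181, 179, 182, 177, 156, 152, 177, 133, 105, 91, 86, 147, 162, 173, 213, 218, 214, 208, 206, 206, 195, 110, 105, 105, 111, 111, 110, 110, 108]
70 [182, 154, 124, 113, 88, 85, 82, 86, 84, 83, 83, 81, 133, 145, 153, 186, 199, 200, 201, 200, 189, 154, 58, 64, 75, 92, 102, 104, 106, 109]
80 [172, 110, 90, 84, 82, 84, 85, 80, 86, 80, 81, 82, 85, 110, 129, 133, 134, 138, 139, 139, 45, 30, 28, 32, 35, 33, 36, 27, 24, 18]
90 [132, 59, 66, 73, 81, 81, 81, 83, 89, 153, 67, 62, 58, 58, 111, 192, 189, 187, 179, 177, 176, 178, 173, 72, 61, 63, 61, 62, 18, 22]
100 [109, 111, 107, 105, 100, 100, 155, 182, 179, 166, 60, 170, 187, 191, 193, 193, 190, 189, 185, 182, 177, 173, 170, 80, 66, 62, 61, 75, 61, 60]
0.96 [344.8 116.4 363.  231.9]
```

```bash
python3 -m inch '[[0.0096,0.0082,0,0,0,0],[0.0096,0.0082,0,0,0,0],[0.0096,0.0082,0,0,0,0],[0.0096,0.0082,0,0,0,0],[0.0096,0.0082,0,0,0,0],[0.0096,0.0082,0,0,0,0],[0.0096,0.0082,0,0,0,0],[0.0096,0.0082,0,0,0,0],[0.0096,0.0082,0,0,0,0],[0.0096,0.0082,0,0,0,0]]'|tail -3;python3 -m inch '[[0,0,0,0,0,6.9],[0,0,0,0,0,6.9],[0,0,0,0,0,6.9],[0,0,0,0,0,6.9],[0,0,0,0,0,6.9],[0,0,0,0,0,6.9],[0,0,0,0,0,6.9]]'|tail -3;python3 -m inch '[[0,0,0,0,0,6.9],[0,0,0,0,0,6.9],[0,0,0,0,0,6.9],[0,0,0,0,0,6.9],[0,0,0,0,0,6.9],[0,0,0,0,0,6.9],[0,0,0,0,0,0],[0,0,0,0,0,0]]'
cat > hv.py <<'E'
from h import *
import sys
o=get_obs();R=np.array(o['tcp_rot']);T=np.array(o['eef_pos']);print(o['t'],np.round(o['joint_positions'],2))
exec(open('hd.py').read().split("f=lambda")[0].split("cv2")[0].replace("from h import *","").replace("from scipy.optimize import least_squares",""))
A=np.degrees(np.arctan2(*(R0.T@R[:,0])[:2]));print('tool x angle from right axis (deg, + to hub-back)',A.round(2))
print('hub in tool',(R.T@(hub-T)).round(4))
f=lambda p,h=.045:hub+R0@[.082*np.sin(p),.082*np.cos(p),-h]
im=save('wrist',sys.argv[1])
for l in('handle','hub','padlock_body'): print(l,[(np.round(d['uv'],1).tolist(),round(d['conf'],2)) for d in pinpoint('wrist',l)])
for p in(-.05,0,.05): print(p,'pred handle',proj('wrist',f(p)).round(1),'knobtop',proj('wrist',f(p,.067)).round(1),'in tool',(R.T@(f(p)-T)).round(4))
E
python3 hv.py h1.png
```

```text
wrist_force: [0.3, 0.2, 0.3]
grip_width: 0.0537
gripper_force: 0.0
wrist_force: [0.6, -0.2, -0.7]
grip_width: 0.0543
gripper_force: 0.0
t: 15.07
eef_pos: [0.5869, -0.0651, 0.4138]
tcp_rot: [[0.085, -0.903, 0.422], [-0.996, -0.082, 0.026], [0.012, -0.422, -0.906]]
wrist_force: [-0.9, -0.3, 0.5]
grip_width: 0.0541
gripper_force: 0.0
15.0667 [ 0.17  0.18 -0.03  0.06 -0.93 -0.1 ]
tool x angle from right axis (deg, + to hub-back) 0.52
hub in tool [-0.0819 -0.0003  0.2798]
handle [([320.2, 258.1], 0.57)]
hub [([318.5, 348.4], 0.9)]
padlock_body [([626.9, 431.3], 0.78)]
-0.05 pred handle [328.1 257.8] knobtop [328.9 272. ] in tool [-0.      0.0045  0.2348]
0 pred handle [320.7 257.6] knobtop [320.6 271.7] in tool [1.000e-04 5.000e-04 2.348e-01]
0.05 pred handle [313.2 257.7] knobtop [312.4 271.9] in tool [ 0.     -0.0036  0.2348]
```

The handle lands right where predicted: (320,258) seen, (320.7,257.6) expected. Lowering and caging the post.

```bash
python3 -m inch '[[0,0,0.008,0,0,0],[0,0,0.012,0,0,0],[0,0,0.012,0,0,0],[0,0,0.012,0,0,0],[0,0,0.012,0,0,0],[0,0,0.01,0,0,0],[0,0,0.008,0,0,0],[0,0,0.004,0,0,0],[0,0,0,0,0,0]]'|tail -3; python3 -m inch '[[0,0,0,0,0,0],[0,0,0,0,0,0],[0,0,0,0,0,0],[0,0,0,0,0,0]]' 0.022; python3 f.py
```

```text
wrist_force: [-0.1, 0.4, -0.6]
grip_width: 0.0538
gripper_force: 0.0
t: 16.35
eef_pos: [0.6197, -0.0632, 0.344]
tcp_rot: [[0.082, -0.902, 0.423], [-0.997, -0.079, 0.026], [0.01, -0.424, -0.906]]
wrist_force: [0.9, -0.2, 0.6]
grip_width: 0.0217
gripper_force: 0.0
F tool [ 0.3 -1.  -0.1] M [-1.26 -0.06 -0.01] pos rel (mm) [ 66.1  82.  -22.7] w 0.0217
```

```bash
python3 -m inch '[[-0.0001,0.0043,0,0,0,3],[-0.0001,0.0043,0,0,0,3],[-0.0001,0.0043,0,0,0,3],[-0.0001,0.0043,0,0,0,3],[-0.0001,0.0043,0,0,0,3],[-0.0001,0.0043,0,0,0,3],[-0.0001,0.0043,0,0,0,3],[-0.0001,0.0043,0,0,0,3]]'; python3 f.py; python3 hv.py h2.png|sed -n 1,4p
```

```text
t: 17.02
eef_pos: [0.5894, -0.0586, 0.3303]
tcp_rot: [[-0.294, -0.856, 0.425], [-0.942, 0.336, 0.026], [-0.165, -0.392, -0.905]]
wrist_force: [0.6, 0.5, 0.1]
grip_width: 0.022
gripper_force: 0.2
F tool [-0.7 -0.4  0.2] M [-1.07  0.41 -0.07] pos rel (mm) [ 33.3  75.  -23. ] w 0.022
17.0167 [ 0.18  0.23 -0.19  0.08 -0.71 -0.56]
tool x angle from right axis (deg, + to hub-back) -23.82
hub in tool [-0.0812  0.0016  0.203 ]
handle [([317.8, 325.0], 0.88)]
```

```bash
python3 -m inch '[[-0.0001,0.0043,0,0,0,3],[-0.0001,0.0043,0,0,0,3],[-0.0001,0.0043,0,0,0,3],[-0.0001,0.0043,0,0,0,3],[-0.0001,0.0043,0,0,0,3],[-0.0001,0.0043,0,0,0,3]]'; python3 f.py;python3 -m inch '[[-0.0001,0.0043,0,0,0,3],[-0.0001,0.0043,0,0,0,3],[-0.0001,0.0043,0,0,0,3],[-0.0001,0.0043,0,0,0,3],[-0.0001,0.0043,0,0,0,3],[-0.0001,0.0043,0,0,0,3],[0,0,0,0,0,0],[0,0,0,0,0,0]]'; python3 f.py; python3 hv.py h3.png|sed -n 1,6p
```

```text
t: 17.72
eef_pos: [0.5682, -0.0465, 0.3197]
tcp_rot: [[-0.544, -0.725, 0.421], [-0.792, 0.61, 0.026], [-0.276, -0.32, -0.906]]
wrist_force: [0.4, 0.5, -1.0]
grip_width: 0.0222
gripper_force: 0.0
F tool [-0.3  0.3  1. ] M [-0.97  0.84  0.01] pos rel (mm) [ 10.5  61.2 -22. ] w 0.0222
t: 18.38
eef_pos: [0.5522, -0.028, 0.3129]
tcp_rot: [[-0.739, -0.525, 0.422], [-0.569, 0.822, 0.026], [-0.36, -0.221, -0.906]]
wrist_force: [0.8, -0.1, 0.2]
grip_width: 0.0221
gripper_force: 0.0
F tool [-0.7 -0.6  0.2] M [-0.68  1.11 -0.08] pos rel (mm) [ -5.5  41.5 -22.1] w 0.0221
18.3833 [ 0.26  0.17 -0.34  0.14 -0.63 -1.31]
tool x angle from right axis (deg, + to hub-back) -59.52
hub in tool [-8.20e-02 -2.00e-04  2.02e-01]
handle [([323.8, 333.9], 0.62)]
hub [([315.8, 429.8], 0.71)]
padlock_body [([454.9, 449.3], 0.78)]
```

```bash
python3 -m inch '[[0,0,0,0,0,0],[0,0,0,0,0,0],[0,0,0,0,0,0],[0,0,0,0,0,0],[0,0,0,0,0,0]]' 0.05|tail -3; python3 -m inch '[[0,0,-0.008,0,0,0],[0,0,-0.015,0,0,0],[0,0,-0.018,0,0,0],[0,0,-0.018,0,0,0],[0,0,-0.018,0,0,0],[0,0,-0.018,0,0,0],[0,0,-0.015,0,0,0],[0,0,-0.01,0,0,0],[0,0,0,0,0,0]]'; python3 hv.py h4.png|sed -n 2,6p
python3 - <<'E'
from h import *
exec(open('hd.py').read().split("f=lambda")[0])
save('top','t9.png');save('scene','s9.png')
q={n:{l:[(np.round(d['uv'],1).tolist(),round(d['conf'],2)) for d in pinpoint(n,l)] for l in('padlock_body','padlock_shackle','nest','hub','handle')} for n in('top','scene','wrist')}
for n in q: print(n,q[n])
for a in(-.1,0,.1):
    t=np.pi/3+a # nest moved clockwise: from front to left
    N=hub+R0@[-.068*np.cos(t),-.068*np.sin(t),-.0092]; S=hub+R0@[-.030*np.cos(t),-.030*np.sin(t),-.0092]
    h=hub+R0@[-.082*np.sin(t),.082*np.cos(t),-.045]
    print(a,[(n,'body',proj(n,N).round(1).tolist(),'sh',proj(n,S).round(1).tolist(),'handle',proj(n,h).round(1).tolist()) for n in('top','scene','wrist')])
E
```

```text
wrist_force: [0.4, 0.3, 0.1]
grip_width: 0.0497
gripper_force: 0.0
t: 19.75
eef_pos: [0.5011, -0.0312, 0.4244]
tcp_rot: [[-0.739, -0.522, 0.426], [-0.566, 0.824, 0.026], [-0.365, -0.222, -0.904]]
wrist_force: [-0.2, 0.2, 0.1]
grip_width: 0.0502
gripper_force: 0.0
tool x angle from right axis (deg, + to hub-back) -59.68
hub in tool [-0.08    0.0011  0.3251]
handle [([328.8, 238.9], 0.66)]
hub [([321.9, 319.1], 0.95)]
padlock_body [([614.2, 87.2], 0.72)]
top {'padlock_body': [([313.6, 188.7], 0.89), ([300.1, 298.2], 0.72)], 'padlock_shackle': [([330.9, 175.8], 0.69), ([310.4, 290.1], 0.65)], 'nest': [([314.6, 184.9], 0.91)], 'hub': [([346.0, 163.5], 0.87)], 'handle': [([373.7, 207.6], 0.63)]}
scene {'padlock_body': [([263.2, 295.7], 0.56), ([379.3, 210.6], 0.51)], 'padlock_shackle': [([277.8, 293.8], 0.54), ([398.8, 217.3], 0.41)], 'nest': [([381.6, 212.8], 0.56)], 'hub': [([422.2, 221.4], 0.87)], 'handle': [([399.5, 215.9], 0.72), ([392.0, 257.0], 0.61)]}
wrist {'padlock_body': [([614.2, 87.2], 0.72)], 'padlock_shackle': [([359.4, 328.4], 0.92), ([573.8, 97.0], 0.88)], 'nest': [], 'hub': [([321.9, 319.1], 0.95)], 'handle': [([328.8, 238.9], 0.66)]}
-0.1 [('top', 'body', [317.2, 192.6], 'sh', [333.2, 178.8], 'handle', [377.9, 206.3]), ('scene', 'body', [378.2, 214.1], 'sh', [400.6, 217.0], 'handle', [398.6, 258.0]), ('wrist', 'body', [403.9, 318.7], 'sh', [356.3, 322.9], 'handle', [306.5, 240.6])]
0 [('top', 'body', [314.9, 189.7], 'sh', [332.2, 177.5], 'handle', [374.2, 209.2]), ('scene', 'body', [379.6, 210.4], 'sh', [401.2, 215.4], 'handle', [393.3, 256.9]), ('wrist', 'body', [403.8, 326.4], 'sh', [356.4, 326.3], 'handle', [319.0, 240.0])]
0.1 [('top', 'body', [312.9, 186.6], 'sh', [331.3, 176.1], 'handle', [370.2, 211.6]), ('scene', 'body', [381.3, 206.9], 'sh', [402.0, 213.7], 'handle', [388.3, 255.2]), ('wrist', 'body', [402.9, 334.0], 'sh', [356.1, 329.6], 'handle', [331.5, 240.7])]
```

```bash
python3 -m inch '[[0,0,-0.02,0,0,0],[0,0,-0.02,0,0,0],[0,0,-0.02,0,0,0],[0,0,0,0,0,-3],[0,0,0,0,0,-6],[0,0,0,0,0,-6],[0,0,0,0,0,-6],[0,0,0,0,0,-6],[0,0,0,0,0,0],[0,0,0,0,0,0]]'|head -2
python3 - <<'E'
from h import *
exec(open('hd.py').read().split("f=lambda")[0])
save('top','t10.png');save('wrist','w10.png')
q={n:{l:[np.array(d['uv']) for d in pinpoint(n,l)] for l in('padlock_body','padlock_shackle','hub','handle')} for n in('top','wrist')}
t=np.pi/3
for l,x in(('padlock_body',[-.068*np.cos(t),-.068*np.sin(t),-.0092]),('padlock_shackle',[-.03*np.cos(t),-.03*np.sin(t),-.0092]),('hub',[0,0,0]),('handle',[-.082*np.sin(t),.082*np.cos(t),-.045])):
    X=hub+R0@x; u={}
    for n in q:
        c=sorted(q[n][l],key=lambda v:np.linalg.norm(v-proj(n,X)))[:1]; 
        if c: u[n]=c[0]
        print(l,n,proj(n,X).round(1),c)
    if len(u)==2:
        Y,r=tri(list(u.items()));print('   wheel coords mm (x hub,y right,-h)',(R0.T@(Y-hub)*1000).round(1),'expected',np.round(np.array(x)*1000,1))
E
```

```text
t: 21.63
eef_pos: [0.4761, -0.0326, 0.4759]
padlock_body top [314.9 189.7] [array([313. , 188.7])]
padlock_body wrist [343.6 315.6] [array([346. , 320.1])]
   wheel coords mm (x hub,y right,-h) [-32.6 -63.   -9.8] expected [-34.  -58.9  -9.2]
padlock_shackle top [332.2 177.5] [array([306.9, 291.3])]
padlock_shackle wrist [308.4 299. ] [array([310.6, 303.5])]
   wheel coords mm (x hub,y right,-h) [ -98.3  -22.5 -216.4] expected [-15.  -26.   -9.2]
hub top [345.6 166.9] [array([345.4, 161.6])]
hub wrist [280.9 281.9] [array([280.7, 284.1])]
   wheel coords mm (x hub,y right,-h) [ 6.  -1.6  8.4] expected [0 0 0]
handle top [374.2 209.2] [array([369.2, 208.7])]
handle wrist [319.5 218.4] [array([322.6, 221.5])]
   wheel coords mm (x hub,y right,-h) [-71.2  34.6 -35.1] expected [-71.  41. -45.]
```

The padlock body sits 9.8 mm up (9.2 mm expected) at the 60° place, the post is one click on, and the arm is clear. Handing in.

```bash
python3 -c "
from cell import close_job
print(close_job())"
```

```text
the job is handed in; nothing more can be done
None
```

I laid the padlock in the front nest with its shackle towards the hub, turned the wheel one click clockwise and handed the job in at about 22 s. The last images put the body centre 9.8 mm above the nest floor (9.2 mm nominal) and the wheel about 60° on, with the arm clear; the judge's verdict was not shown.

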